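# Lay the last carton on the pile

## Task

Take the big carton out of the rack, lay it down flat on the bench, then pick it up again across its width and add it to the pile of like cartons in the stacking tray: flat, centred and squared up with those beneath. The pile's height differs each time, so lower the carton gently until it rests on the pile and only then let go; leave the other two boxes standing in the rack undisturbed.

Things in the scene. Friction and masses are not known exactly. Their poses are not given: they have to be found in the camera images.
- carton_center (a point): centre of the carton to be moved: brown cardboard, 30 mm thick (its x) by 80 mm (y) by 60 mm (z), 0.1 to 0.18 kg, white labels on its 30 x 60 ends. It starts on edge, z up, in one of the rack's slots: the tallest, thickest box there (top 66 mm above the bench). Flat, its x is vertical, up or down. Standing free on the bench it topples flat if pushed near its top along x.
- rack: fixed grey rack, 200 mm (its x) by 100 mm (y); origin at the centre of its underside, on the bench. Base board 6 mm thick; three slots at x = -64, 0, +64 mm, each 36 mm wide between cross walls with tops 24 mm above the bench; boxes stand in them, thickness along the rack's x. Rack and stacking tray stand left and right of the robot, either way round.
- tray: fixed grey stacking tray, 90 mm (its x) by 110 mm (y), walls 22 mm high, holding the pile (which counts as part of it); origin on the bench right under the pile's middle, z up. The pile is one column of like cartons lying flat, 60 mm along x, 80 mm along y, fixed; the topmost gives about 1 mm per 3 N, up to 8 mm. Its top is 45 to 125 mm above the bench, not reported.
- clear_spot (a point): a point on the bench top between rack and tray, straight ahead of the robot; the bench around it is clear over 180 mm (x) by 200 mm (y)
- thinbox_center (a point): centre of a smaller cardboard box standing in another slot of the rack, 16 mm thick (x) by 70 mm (y) by 42 mm high (z); leave it alone
- slidecase_center (a point): centre of a small black plastic slide case standing in the remaining slot, 28 mm (x) by 52 mm (y) by 38 mm high (z); leave it alone
Things that resemble listed ones, but are neither listed nor needed, are in the scene too. Leave any purple look-alike of the part that bears carton_center alone.

How it is judged (in metres and radians):
On the way, in this order (a step that is already met when the one before it is completed fails the run):
1. the carton, out of the rack, lies flat on the bench, let go (angle between the x axis of carton_center and the z axis of tray, either way round below 0.12 rad and height (world z) of carton_center below 0.02 m and contact force between the fingers and carton below 0.1 N and linear speed of carton below 0.03 m/s), for 0.1 s.
2. still held by the fingers, the carton has been lowered onto the pile: touching it, flat, centred within 16 mm (contact force between carton and tray above 0.3 N and contact force between the fingers and carton above 0.5 N and angle between the x axis of carton_center and the z axis of tray, either way round below 0.2 rad and horizontal distance between carton_center and tray below 0.016 m and linear speed of carton below 0.05 m/s), for 0.1 s.
At the end, for the whole second after the job is handed in: the carton rests on top of the pile, let go and still, lying flat (within 7 degrees), its centre within 14 mm of the pile's middle seen from above, its long side along the pile's long side within 11 degrees; the other two boxes stand in the rack within 25 mm of where they were (angle between the x axis of carton_center and the z axis of tray, either way round below 0.12 rad and angle between the y axis of carton_center and the y axis of tray, either way round below 0.2 rad and horizontal distance between carton_center and tray below 0.014 m and contact force between carton and tray above 0.3 N and height (world z) of carton_center above 0.05 m and linear speed of carton below 0.02 m/s and distance of each of thinbox_center, slidecase_center from where it was at the start of the episode below 0.025 m); the robot touches nothing.
It fails at once if the carton is pressed on the pile with more than 40 N (contact force between carton and tray above 40 N).
It fails at once if one of the other two boxes in the rack is moved by more than 40 mm (distance of any of thinbox_center, slidecase_center from where it was at the start of the episode above 0.04 m).
It also fails if it takes over 67 s, if anything falls off the work surface, if the arm or the gripper's body presses on something with over 40 N, if the wrist force passes 120 N, or if a joint passes its speed limit or range.

## Robot

A 6-joint arm with a two-finger parallel gripper is mounted at the origin on the work surface. World frame = base frame: x ahead of the robot, y to its left, z up, the work surface at z = 0. Lengths are in mm, angles in rad, forces in N, time in s.
With the tool pointing down it reaches from about 300 to 775 mm from the base axis. Payload 14.6 kg.
Tool frame: the origin (TCP) lies on the centre line of the jaws, within the pads' length; the fingertips stand ahead of it and the grasp point (between the pads) is the TCP (manip.tip_reach is the z of the fingertips in the tool frame, in mm); z points along the fingers, y is the direction in which the jaws open and shut (so a half turn about z gives the same grasp; the last joint's range is limited). The gripper opens to 94 mm and grips with 3 to 60 N. Pads are 16 mm wide; open, the fingers measure 119 mm over their backs; the gripper's body (75 mm by 177 mm) begins 78 mm behind the grasp point.
Start: joints at [1.248, 0.3, 1.521, -0, 1.321, -0.067], TCP at [139.159, 532.094, 224.446] pointing down, gripper open.
Joint ranges: [-3.03, 3.03], [-0.79, 2.21], [0.23, 2.52], [-1.04, 4.18], [0, 3.07], [-2.55, 2.55]. Speed limits (rad/s): [2.22, 2.22, 2.57, 3.14, 3.14, 3.14].

## Interface

Orientations are given as [roll, pitch, yaw] about the fixed x, y, z axes, in that order (R = Rz(yaw) Ry(pitch) Rx(roll)).
In Python, from cell import manip, camera, search_frame, masks_of, tip_of gives the robot as it stands.
- The arm moves only by the tool send_rows, never from a script. Its argument "plan" is a list of rows, each an object with "travel": the shift along the tool's x, y, z in mm, a list of three; "delta_rot": the turn, a rotation vector about the tool's x, y, z in degrees, a list of three; "fingers": the gripper's target within -1 to 1 (shut at 1, half-way at 0, fully open at -1). In form: [{"travel": [dx, dy, dz], "delta_rot": [wx, wy, wz], "fingers": fingers}, ...]. A call has 1 to 20 rows; each row shifts and turns the commanded pose from where the row before left it, along the tool's axes as they then stand; what a row does not reach is not made up. A row lasts 1/8 s, in which the tool goes at most 62.5 mm and 10.7 degrees, less where a joint would pass 70% of its speed; a pose out of reach is approached as far as the arm can. A call is refused whole if a number of a shift passes 62.5 or a number of a turn 10.7, either way. A call with a gripper value outside its range is refused whole. The fingers move at their own pace and stop on an object; "grip_force" is the grip in N (left out, the last holds). Time passes only in rows, so rows that do not move let the fingers close. It gives the time, the measured TCP pose, the force and the opening at its end, in the units of the state.
- manip.read_state(): the state, without advancing time (a new reading comes with each control period).
- camera(name): name is "scene" or "top"; returns a dict with "color" (384x512x3 uint8, red, green, blue), "z_map" (384x512 float32, mm along the optical axis (not along the pixel's ray), 0 where there is no reading), "fov_y" (degrees; the focal length in pixels is half the picture's height over the tangent of half this angle, whatever the lens; pixels are square), "cx", "cy" (the principal point, pixels), "world_from_camera" (4x4, takes a point from camera to world coordinates). Camera axes: x right, y up, looking along -z (the intrinsics and any distortion apply to the point x, -y, -z); pixel columns grow to the right and rows downward; lengths in mm; the calibration is good to about 2 mm. A picture is of the moment at which its call begins.
- manip.sign_off(): hands the job in, once; it reports no verdict.
Trained networks look in the newest picture that a camera, given by its name, has taken for a name from the list of things; names that differ only in an ending like _2 or _b are one class to them, and where a whole thing is asked for, a point or a joint stands for the part that bears it (a point fixed in the world has none). Each returns a list of dicts, best first, with "confidence" (0 to 1); they miss things now and then, are a little off and sometimes report something else, mostly with a low value. They report only what shows in the picture. A call takes as long as a camera call. They do not tell look-alikes from the thing itself.
- search_frame(name, camera): "at" ([x, y, z] in mm, in the coordinates of the camera as it stood for that picture, good to about 4 mm: the middle of the surface that is visible of it).
- masks_of(name, camera): "region" (384x512 bool, what is visible of it).
- tip_of(name, camera): "at" ([x, y, z] in mm, in the coordinates of the camera as it stood for that picture, good to about 4 mm: a listed point, or the origin of a listed thing).
The state is a dict: "clock": time; "joints": joint angles; "qd": joint speeds; "effort": joint torques, N m; "eef_pos": TCP position; "eef_rot": TCP orientation; "wrist_force": force on the tool from outside, world axes, zero at the start; "moment": the same for the moment, N m; "finger_gap": finger opening in mm.
Only numpy, scipy, OpenCV 4.12 (cv2) and the standard library are available. Lean on these libraries where they do the work, as an engineer would, in place of code of your own. Each camera call takes 0.05 s, during which the arm holds its last target. There are 200 camera calls.

## Working session

There is one attempt and no reset: what is moved stays moved. The work goes in short steps, Python scripts to look and compute and a tool call to move; the robot and the scene stay as the last step left them, time stands still between calls to the robot, and variables do not carry over. Pictures are saved under pics/ and viewed, about 8 in all and at most 12, crops included, and the job is handed in when it is done.

Besides the shell and the picture viewer there is one more tool, called after "Request:" by a JSON object that holds its "api" and its "payload", one argument or row to a line. send_rows: Moves the arm, as the interface text tells. Its arguments: {"type":"object","properties":{"plan":{"type":"array"},"grip_force":{"type":"number"}},"required":["plan"]}

```bash
ls; mkdir -p pics; cat > h.py <<'E'
import numpy as np, cv2
from cell import manip, camera, search_frame, masks_of, tip_of
def cloud(c):
    z=c["z_map"].astype(float);h,w=z.shape
    f=h/2/np.tan(np.radians(c["fov_y"])/2)
    v,u=np.mgrid[:h,:w]
    P=np.stack([(u-c["cx"])/f*z,-(v-c["cy"])/f*z,-z,np.ones_like(z)],-1)
    W=P@np.array(c["world_from_camera"]).T
    W[z<=0]=np.nan
    return W[...,:3]
def tow(c,p): return (np.array(c["world_from_camera"])@np.r_[p,1])[:3]
def pix(c,p):
    f=c["color"].shape[0]/2/np.tan(np.radians(c["fov_y"])/2)
    q=np.linalg.inv(np.array(c["world_from_camera"]))@np.r_[p,1]
    return (c["cx"]+f*q[0]/-q[2], c["cy"]-f*q[1]/-q[2])
def save(n,im,s=1): cv2.imwrite("pics/"+n,cv2.resize(im,None,fx=s,fy=s)[...,::-1])
E
python3 - <<'E'
from h import *
np.set_printoptions(precision=1,suppress=True)
ims=[]
for cn in("scene","top"):
    c=camera(cn);ims.append(c["color"]);print(cn,c["fov_y"],c.keys(),np.array(c["world_from_camera"]))
    W=cloud(c);np.save(cn+"W.npy",W)
    for n in("carton_center","thinbox_center","slidecase_center","rack","tray","clear_spot"):
        for d in tip_of(n,cn)[:4]: p=tow(c,d["at"]);print(n,'tip',round(d["confidence"],2),p,np.array(pix(c,p)))
        if n=="clear_spot":continue
        for d in masks_of(n,cn)[:4]:
            m=d["region"];print('   mask',round(d["confidence"],2),m.sum(),np.argwhere(m).mean(0)[::-1],np.nanmedian(W[m],0),np.nanpercentile(W[m][:,2],98))
save("both.png",np.vstack(ims),.78)
s=manip.read_state();print(s);print(manip.tip_reach)
E
```

```text
pics
scene 47.153946697842926 dict_keys(['color', 'z_map', 'fov_y', 'cx', 'cy', 'world_from_camera']) [[   0.2   -0.8    0.5 1256. ]
 [   1.     0.2   -0.1 -221.2]
 [  -0.     0.5    0.8 1128.8]
 [   0.     0.     0.     1. ]]
carton_center tip 0.87 [ 757.2 -291.3   34.8] [187.8 259.6]
carton_center tip 0.86 [ 561.5 -293.7   33.2] [177.5 198.9]
carton_center tip 0.7 [ 477.  -449.    33.2] [121.6 185.2]
   mask 0.91 522 [223.  192.2] [ 577.3 -161.6   53.3] 63.932406214757464
   mask 0.81 458 [188.3 260.9] [ 771.3 -289.2   60.5] 65.53583542200312
   mask 0.8 520 [176.6 196.9] [ 570.5 -293.2   62.7] 69.93906988554727
   mask 0.8 562 [121.1 185.2] [ 483.8 -448.4   49.9] 63.96415784252903
thinbox_center tip 0.55 [ 497.7 -293.7   24.5] [175.1 182.6]
   mask 0.79 282 [175.  181.9] [ 502.4 -292.7   36.8] 51.52425408199323
slidecase_center tip 0.63 [ 433.8 -286.    28.3] [174.8 164.5]
   mask 0.75 182 [174.7 164.1] [ 442.4 -284.9   41.8] 48.91301371109848
rack tip 0.81 [ 496.5 -299.3    1.1] [174.4 186.9]
   mask 0.73 722 [172.6 186.8] [ 479.8 -310.9    9.2] 27.075261040810165
tray tip 0.62 [
[... 1118 characters left out ...]
[ 433.8 -279.6   44.2] 47.2424974344648
rack tip 0.83 [ 498.5 -293.     3.5] [353.1 220.7]
   mask 0.61 2078 [354.  225.8] [ 478.5 -293.7    6.8] 26.4490682913665
tray tip 0.79 [517.8 265.1   1. ] [131.1 209.4]
   mask 0.73 2065 [125.  207.9] [519.  246.4 111.4] 122.0397816553428
clear_spot tip 0.78 [508.7   4.4   1.7] [234.5 214.7]
{'clock': 1.2, 'joints': array([ 1.2,  0.3,  1.5,  0. ,  1.3, -0.1]), 'qd': array([-0.,  0.,  0., -0., -0., -0.]), 'effort': array([ -0. , -53.2, -35.3,   0.1,   0. ,  -0. ]), 'eef_pos': array([139.1, 532.1, 224.5]), 'eef_rot': array([ 3.1, -0. ,  2.9]), 'wrist_force': array([0.2, 1.2, 0.7]), 'moment': array([-0., -0.,  0.]), 'finger_gap': 94.11844037671389}
19.0
```

View pics/both.png

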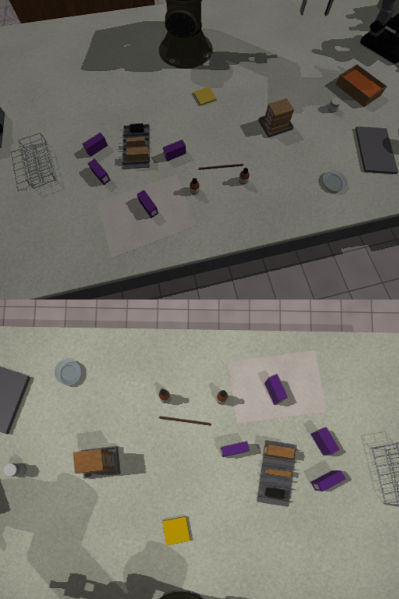

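Candidates for the carton: brown carton in the rack's slot at x≈561 (top 355,195; scene 177,199), versus purple look-alikes at top (301,191), (417,181), (421,231) and (352,115), and the brown pile itself (125,208). The one in the rack is brown, thickest and tallest (z≈66), so I choose that one. Next a close crop and precise fits.

```bash
cat >> h.py <<'E'
def rect(W,sel):
    p=W[sel][:,:2].astype(np.float32); p=p[np.isfinite(p[:,0])]
    (c,s,a)=cv2.minAreaRect(p); return np.round(c,1),np.round(s,1),round(a,1),len(p)
def near(W,x,y,r,z0,z1): return (np.hypot(W[...,0]-x,W[...,1]-y)<r)&(W[...,2]>z0)&(W[...,2]<z1)
E
python3 - <<'E'
from h import *
np.set_printoptions(precision=1,suppress=True)
ims=[]
for cn,box in(("scene",(140,240,130,230)),("top",(140,270,300,430))):
    c=camera(cn);W=cloud(c);im=c["color"]
    r0,r1,c0,c1=box;ims.append(cv2.resize(im[r0:r1,c0:c1],(500,500*(r1-r0)//(c1-c0)))[:295 if cn=="scene" else None])
    for nm,a in(("carton",(561,-291,55,56,75)),("thin",(496,-295,45,38,56)),("slide",(434,-283,32,38,56)),("pile>95",(520,264,80,95,140))):
        s=near(W,*a); z=W[s][:,2]; 
        if nm[0]=='p': s=near(W,a[0],a[1],a[2],np.percentile(z,90)-10,140); print(np.histogram(z,bins=np.arange(80,140,3)))
        print(cn,nm,rect(W,s),np.median(W[s],0))
    s=near(W,498,-293,125,15,30);print(cn,"rackwalls",rect(W,s))
    s=near(W,520,264,80,13,28);print(cn,"traywalls",rect(W,s),W[s].min(0),W[s].max(0))
save("crop.png",np.vstack(ims),.8)
E
```

```text
scene carton (array([ 560.4, -295.7]), array([80.3, 34.4]), 81.1, 306) [ 563.7 -295.4   66. ]
scene thin (array([ 497.2, -296.9]), array([70.3, 20.2]), 84.8, 152) [ 499.7 -296.4   47.5]
scene slide (array([ 432.8, -286.2]), array([49.9, 31.8]), 82.2, 143) [ 436.3 -285.7   44.1]
(array([  0,   0,   0,   0,   0,  19,  21,  26,  19,  26,  15,  64, 192,
       186,  25,   2,   0,   0,   0]), array([ 80,  83,  86,  89,  92,  95,  98, 101, 104, 107, 110, 113, 116,
       119, 122, 125, 128, 131, 134, 137]))
scene pile>95 (array([521.9, 262.6]), array([63.6, 84.2]), 8.3, 481) [524.3 260.7 118.6]
scene rackwalls (array([ 501.9, -312.4]), array([200.9, 184.5]), 14.1, 484)
scene traywalls (array([522.6, 261.8]), array([ 94.4, 112.5]), 8.2, 272) [480.  201.9  13.1] [576.6 322.6  27.9]
top carton (array([ 560.6, -292.7]), array([80.1, 30.1]), 82.0, 456) [ 560.7 -292.    66.5]
top thin (array([ 496.5, -293.9]), array([71.4, 16. ]), 83.4, 210) [ 496.  -293.    48.3]
top slide (array([ 433.7, -283.5]), array([52.4, 28.1]), 82.7, 264) [ 433.9 -283.3   44.4]
(array([  0,   0,   0,   0,   0,  16,   9,  16,  15,   8,  19,  14, 275,
       690,  45,   0,   0,   0,   0]), array([ 80,  83,  86,  89,  92,  95,  98, 101, 104, 107, 110, 113, 116,
       119, 122, 125, 128, 131, 134, 137]))
top pile>95 (array([520.8, 265. ]), array([60.2, 81.2]), 7.9, 1032) [520.4 263.7 119.8]
top rackwalls (array([ 499.7, -304.6]), array([193.9, 185.2]), 20.6, 383)
top traywalls (array([520.8, 265.1]), array([ 90. , 111.8]), 7.8, 309) [471.1 204.5  13. ] [571.1 324.3  27.9]
```

View pics/crop.png

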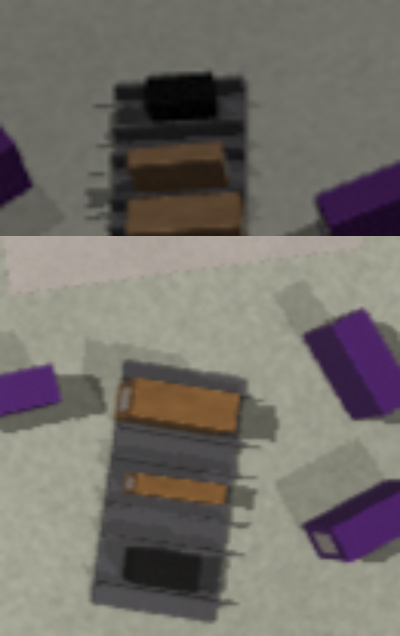

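The carton is the brown box in the rack's front slot (crop ≈180,405). Its centre is about (560.6,-293), its yaw -8°, and its top z 66. The pile is at (520.8,264.5), its yaw 7.9°, and its top z about 119.5. I'll turn the tool first.

Request:
{"api": "send_rows", "payload": {
  "plan": [
    {"travel":[0,0,0],"delta_rot":[0,0,10.5],"fingers":-0.06},
    {"travel":[0,0,0],"delta_rot":[0,0,10.5],"fingers":-0.06},
    {"travel":[0,0,0],"delta_rot":[0,0,10.5],"fingers":-0.06},
    {"travel":[0,0,0],"delta_rot":[0,0,10.5],"fingers":-0.06},
    {"travel":[0,0,0],"delta_rot":[0,0,10.5],"fingers":-0.06},
    {"travel":[0,0,0],"delta_rot":[0,0,10.5],"fingers":-0.06},
    {"travel":[0,0,0],"delta_rot":[0,0,10.5],"fingers":-0.06},
    {"travel":[0,0,0],"delta_rot":[0,0,10.0],"fingers":-0.06}
  ],
  "grip_force": 25
}}

```text
clock: 2.3
eef_pos: [139.2, 532.1, 224.4]
eef_rot: [-3.142, 0.0, 1.423]
wrist_force: [-0.7, 0.3, -0.0]
finger_gap: 49.6
```

```bash
cat >> h.py <<'E'
from scipy.spatial.transform import Rotation as Ro
def to(x,y,z,yaw=None):
    s=manip.read_state();R=Ro.from_euler('xyz',s["eef_rot"]).as_matrix();p=np.array(s["eef_pos"])
    print("t",round(s["clock"],2),"pos",p.round(1),"rot",np.degrees(s["eef_rot"]).round(2),"gap",round(s["finger_gap"],1),"F",np.round(s["wrist_force"],1))
    print("tool travel",(R.T@(np.array([x,y,z])-p)).round(1))
    if yaw is not None:
        T=Ro.from_euler('xyz',[180,0,yaw],degrees=True).as_matrix();print("rotvec",np.degrees(Ro.from_matrix(R.T@T).as_rotvec()).round(2))
E
python3 -c "
from h import *
to(560.5,-293,150,82)"
```

```text
t 2.3 pos [139.2 532.1 224.4] rot [-180.      0.     81.51] gap 49.6 F [-0.7  0.3 -0. ]
tool travel [-753.8  538.6   74.4]
rotvec [-0.    0.   -0.49]
```

Request:
{"api": "send_rows", "payload": {
  "plan": [
    {"travel":[-37.5,27,0],"delta_rot":[0,0,-0.5],"fingers":-0.06},
    {"travel":[-37.5,27,0],"delta_rot":[0,0,0],"fingers":-0.06},
    {"travel":[-37.5,27,0],"delta_rot":[0,0,0],"fingers":-0.06},
    {"travel":[-37.5,27,0],"delta_rot":[0,0,0],"fingers":-0.06},
    {"travel":[-37.5,27,0],"delta_rot":[0,0,0],"fingers":-0.06},
    {"travel":[-37.5,27,0],"delta_rot":[0,0,0],"fingers":-0.06},
    {"travel":[-37.5,27,0],"delta_rot":[0,0,0],"fingers":-0.06},
    {"travel":[-37.5,27,0],"delta_rot":[0,0,0],"fingers":-0.06},
    {"travel":[-37.5,27,0],"delta_rot":[0,0,0],"fingers":-0.06},
    {"travel":[-37.5,27,0],"delta_rot":[0,0,0],"fingers":-0.06},
    {"travel":[-37.5,27,0],"delta_rot":[0,0,0],"fingers":-0.06},
    {"travel":[-37.5,27,0],"delta_rot":[0,0,0],"fingers":-0.06},
    {"travel":[-37.5,27,0],"delta_rot":[0,0,0],"fingers":-0.06},
    {"travel":[-37.5,27,0],"delta_rot":[0,0,0],"fingers":-0.06},
    {"travel":[-37.5,27,0],"delta_rot":[0,0,0],"fingers":-0.06},
    {"travel":[-37.5,27,0],"delta_rot":[0,0,0],"fingers":-0.06},
    {"travel":[-37.5,27,0],"delta_rot":[0,0,0],"fingers":-0.06},
    {"travel":[-37.5,27,0],"delta_rot":[0,0,0],"fingers":-0.06},
    {"travel":[-37.5,27,0],"delta_rot":[0,0,0],"fingers":-0.06},
    {"travel":[-37.5,27,0],"delta_rot":[0,0,0],"fingers":-0.06}
  ]
}}

```text
clock: 4.8
eef_pos: [574.6, -284.8, 224.4]
eef_rot: [3.142, -0.0, 1.437]
wrist_force: [-0.1, 0.4, 0.0]
finger_gap: 49.7
```

```bash
python3 -c "
from h import *
to(560.5,-293,48,82)"
```

```text
t 4.8 pos [ 574.6 -284.8  224.4] rot [180.    -0.    82.34] gap 49.7 F [-0.1  0.4  0. ]
tool travel [-10.1 -12.9 176.4]
rotvec [ 0.   -0.    0.34]
```

Request:
{"api": "send_rows", "payload": {
  "plan": [
    {"travel":[-10.1,-12.9,20],"delta_rot":[0,0,0.3],"fingers":-0.06},
    {"travel":[0,0,40],"delta_rot":[0,0,0],"fingers":-0.06},
    {"travel":[0,0,40],"delta_rot":[0,0,0],"fingers":-0.06},
    {"travel":[0,0,0],"delta_rot":[0,0,0],"fingers":-0.06}
  ]
}}

```text
clock: 5.3
eef_pos: [558.8, -291.0, 121.8]
eef_rot: [-3.137, -0.002, 1.432]
wrist_force: [-0.2, 0.1, 1.0]
finger_gap: 49.8
```

```bash
python3 -c "
from h import *
to(560.5,-293,48,82)"
```

```text
t 5.3 pos [ 558.8 -291.   121.8] rot [-1.7972e+02 -1.2000e-01  8.2040e+01] gap 49.8 F [-0.2  0.1  1. ]
tool travel [-1.9  2.3 73.8]
rotvec [-0.28 -0.12  0.04]
```

Request:
{"api": "send_rows", "payload": {
  "plan": [
    {"travel":[0,0,25],"delta_rot":[0,0,0],"fingers":-0.06},
    {"travel":[0,0,0],"delta_rot":[0,0,0],"fingers":-0.06},
    {"travel":[0,0,0],"delta_rot":[0,0,0],"fingers":-0.06}
  ]
}}

```text
clock: 5.68
eef_pos: [560.6, -292.0, 101.5]
eef_rot: [3.14, 0.001, 1.432]
wrist_force: [-0.3, -0.2, 0.6]
finger_gap: 50.0
```

```bash
python3 -c "
from h import *
to(560.5,-293,48,82)"
```

```text
t 5.67 pos [ 560.6 -292.   101.5] rot [1.7988e+02 5.0000e-02 8.2050e+01] gap 50.0 F [-0.3 -0.2  0.6]
tool travel [-1.  -0.1 53.5]
rotvec [0.12 0.05 0.05]
```

Request:
{"api": "send_rows", "payload": {
  "plan": [
    {"travel":[-1,0,20],"delta_rot":[0,0,0],"fingers":-0.06},
    {"travel":[0,0,20],"delta_rot":[0,0,0],"fingers":-0.06},
    {"travel":[0,0,13.5],"delta_rot":[0,0,0],"fingers":-0.06},
    {"travel":[0,0,0],"delta_rot":[0,0,0],"fingers":-0.06},
    {"travel":[0,0,0],"delta_rot":[0,0,0],"fingers":1},
    {"travel":[0,0,0],"delta_rot":[0,0,0],"fingers":1},
    {"travel":[0,0,0],"delta_rot":[0,0,0],"fingers":1},
    {"travel":[0,0,0],"delta_rot":[0,0,0],"fingers":1}
  ],
  "grip_force": 25
}}

```text
clock: 6.68
eef_pos: [560.1, -292.8, 46.6]
eef_rot: [3.141, 0.0, 1.432]
wrist_force: [-0.0, 1.0, 4.5]
finger_gap: 29.7
```

Request:
{"api": "send_rows", "payload": {
  "plan": [
    {"travel":[0,0,-10],"delta_rot":[0,0,0],"fingers":1},
    {"travel":[0,0,-25],"delta_rot":[0,0,0],"fingers":1},
    {"travel":[0,0,-35],"delta_rot":[0,0,0],"fingers":1},
    {"travel":[0,0,-35],"delta_rot":[0,0,0],"fingers":1},
    {"travel":[0,0,0],"delta_rot":[0,0,0],"fingers":1}
  ]
}}

```text
clock: 7.3
eef_pos: [560.7, -293.1, 154.2]
eef_rot: [3.137, 0.002, 1.432]
wrist_force: [0.8, 0.8, -0.6]
finger_gap: 30.1
```

```bash
python3 -c "
from h import *
to(470,3,80,90)"
```

```text
t 7.3 pos [ 560.7 -293.1  154.2] rot [1.7974e+02 1.1000e-01 8.2040e+01] gap 30.1 F [ 0.8  0.8 -0.6]
tool travel [ 280.9 -131.1   73.1]
rotvec [ 0.25  0.13 -7.96]
```

Request:
{"api": "send_rows", "payload": {
  "plan": [
    {"travel":[31.2,-14.6,0],"delta_rot":[0,0,0],"fingers":1},
    {"travel":[31.2,-14.6,0],"delta_rot":[0,0,0],"fingers":1},
    {"travel":[31.2,-14.6,0],"delta_rot":[0,0,0],"fingers":1},
    {"travel":[31.2,-14.6,0],"delta_rot":[0,0,0],"fingers":1},
    {"travel":[31.2,-14.6,0],"delta_rot":[0,0,0],"fingers":1},
    {"travel":[31.2,-14.6,0],"delta_rot":[0,0,0],"fingers":1},
    {"travel":[31.2,-14.6,0],"delta_rot":[0,0,0],"fingers":1},
    {"travel":[31.2,-14.6,0],"delta_rot":[0,0,0],"fingers":1},
    {"travel":[31.2,-14.6,0],"delta_rot":[0,0,0],"fingers":1},
    {"travel":[0,0,0],"delta_rot":[0,0,-4],"fingers":1},
    {"travel":[0,0,0],"delta_rot":[0,0,-4],"fingers":1},
    {"travel":[0,0,40],"delta_rot":[0,0,0],"fingers":1},
    {"travel":[0,0,25],"delta_rot":[0,0,0],"fingers":1},
    {"travel":[0,0,0],"delta_rot":[0,0,0],"fingers":1},
    {"travel":[0,0,0],"delta_rot":[0,0,0],"fingers":1}
  ]
}}

```text
clock: 9.18
eef_pos: [468.8, 3.6, 86.6]
eef_rot: [3.141, 0.0, 1.572]
wrist_force: [1.1, 0.1, -0.6]
finger_gap: 30.0
```

```bash
python3 - <<'E'
from h import *
to(470,3,42,90)
ims=[]
for cn in("scene","top"):
    c=camera(cn);W=cloud(c);u,v=map(int,pix(c,np.array([470,3,60])))
    ims.append(c["color"][v-60:v+60,u-70:u+70])
    s=near(W,470,3,60,3,200)
    z=W[s][:,2];print(cn,z.min())
save("held.png",np.hstack(ims),2.5)
E
```

```text
t 9.18 pos [468.8   3.6  86.6] rot [179.97   0.    90.05] gap 30.0 F [ 1.1  0.1 -0.6]
tool travel [-0.6  1.2 44.6]
rotvec [0.03 0.   0.05]
scene 3.0322910386121293
top 3.1229397252755007
```

View pics/held.png

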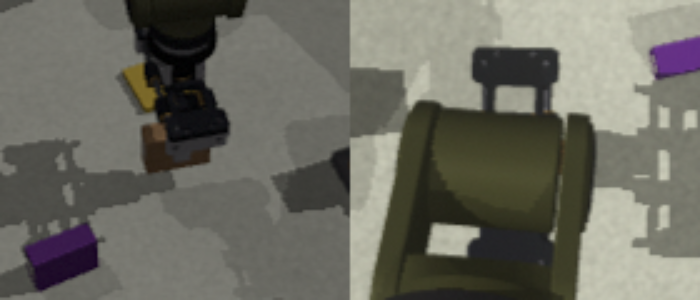

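The carton is held upright (left ≈170,150). Its bottom is about 40.6 mm below the TCP, so I'll lower to touchdown.

Request:
{"api": "send_rows", "payload": {
  "plan": [
    {"travel":[0,0,25],"delta_rot":[0,0,0],"fingers":1},
    {"travel":[0,0,15],"delta_rot":[0,0,0],"fingers":1},
    {"travel":[0,0,3],"delta_rot":[0,0,0],"fingers":1},
    {"travel":[0,0,1.5],"delta_rot":[0,0,0],"fingers":1},
    {"travel":[0,0,1],"delta_rot":[0,0,0],"fingers":1},
    {"travel":[0,0,0],"delta_rot":[0,0,0],"fingers":1}
  ]
}}

```text
clock: 10.02
eef_pos: [468.7, 3.7, 40.8]
eef_rot: [3.141, 0.0, 1.572]
wrist_force: [0.6, 0.2, -1.6]
finger_gap: 30.2
```

Request:
{"api": "send_rows", "payload": {
  "plan": [
    {"travel":[0,0,0.5],"delta_rot":[0,0,0],"fingers":1},
    {"travel":[0,0,0],"delta_rot":[0,0,0],"fingers":1}
  ]
}}

```text
clock: 10.28
eef_pos: [468.7, 3.7, 40.5]
eef_rot: [3.141, 0.0, 1.572]
wrist_force: [-2.6, -0.0, 6.1]
finger_gap: 30.0
```

Request:
{"api": "send_rows", "payload": {
  "plan": [
    {"travel":[0,0,0],"delta_rot":[0,0,0],"fingers":-0.2},
    {"travel":[0,0,0],"delta_rot":[0,0,0],"fingers":-0.2},
    {"travel":[0,0,0],"delta_rot":[0,0,0],"fingers":-0.2},
    {"travel":[0,0,-15],"delta_rot":[0,0,0],"fingers":-0.2},
    {"travel":[0,0,-35],"delta_rot":[0,0,0],"fingers":-0.2},
    {"travel":[0,0,-30],"delta_rot":[0,0,0],"fingers":-0.2},
    {"travel":[0,0,0],"delta_rot":[0,0,0],"fingers":1},
    {"travel":[0,-21,0],"delta_rot":[0,0,0],"fingers":1},
    {"travel":[0,-21,0],"delta_rot":[0,0,0],"fingers":1},
    {"travel":[0,0,0],"delta_rot":[0,0,0],"fingers":1}
  ]
}}

```text
clock: 11.52
eef_pos: [425.8, 3.7, 119.8]
eef_rot: [-3.141, -0.0, 1.572]
wrist_force: [0.3, 0.3, 0.1]
finger_gap: 19.7
```

```bash
python3 - <<'E'
from h import *
to(427,3.5,70,90)
c=camera("scene");W=cloud(c);s=near(W,469,3,48,45,70);print(rect(W,s),np.median(W[s],0))
E
```

```text
t 11.53 pos [425.8   3.7 119.8] rot [-179.97   -0.     90.04] gap 19.7 F [0.3 0.3 0.1]
tool travel [-0.2  1.3 49.8]
rotvec [-0.03 -0.    0.04]
(array([470.2,   1. ]), array([80.9, 34.7]), 88.0, 286) [ 4.74755870e+02 -4.29695911e-01  5.90119098e+01]
```

Request:
{"api": "send_rows", "payload": {
  "plan": [
    {"travel":[0,0,30],"delta_rot":[0,0,0],"fingers":1},
    {"travel":[0,0,20],"delta_rot":[0,0,0],"fingers":1},
    {"travel":[0,0,0],"delta_rot":[0,0,0],"fingers":1},
    {"travel":[0,6,0],"delta_rot":[0,0,0],"fingers":1},
    {"travel":[0,6,0],"delta_rot":[0,0,0],"fingers":1},
    {"travel":[0,6,0],"delta_rot":[0,0,0],"fingers":1},
    {"travel":[0,6,0],"delta_rot":[0,0,0],"fingers":1},
    {"travel":[0,6,0],"delta_rot":[0,0,0],"fingers":1},
    {"travel":[0,6,0],"delta_rot":[0,0,0],"fingers":1},
    {"travel":[0,6,0],"delta_rot":[0,0,0],"fingers":1},
    {"travel":[0,6,0],"delta_rot":[0,0,0],"fingers":1},
    {"travel":[0,0,0],"delta_rot":[0,0,0],"fingers":1}
  ]
}}

```text
clock: 13.08
eef_pos: [474.7, 3.7, 69.7]
eef_rot: [-3.141, -0.0, 1.572]
wrist_force: [1.0, 0.0, -0.9]
finger_gap: 0.6
```

```bash
python3 - <<'E'
from h import *
to(427,3.5,70,90)
c=camera("scene");save("push.png",c["color"][120:240,200:340],4)
W=cloud(c);s=near(W,515,3,55,18,45);print(rect(W,s),np.median(W[s],0))
E
```

```text
t 13.07 pos [474.7   3.7  69.7] rot [-179.97   -0.     90.05] gap 0.6 F [ 1.   0.  -0.9]
tool travel [ -0.1 -47.7  -0.3]
rotvec [-0.03 -0.    0.05]
(array([515.1,   0.8]), array([80.9, 64.2]), 89.6, 479) [518.68448364  -0.60517872  29.96098447]
```

View pics/push.png

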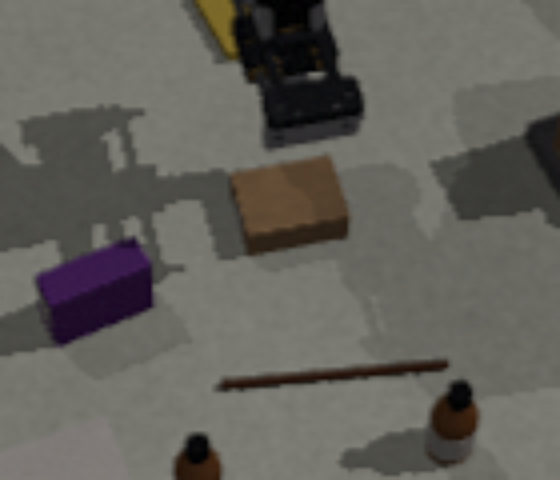

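The carton lies flat (≈290,205 in the crop) and the fingers are off it. Scene bias corrected, its centre is about (513.7, 2.7). Next I raise, open, go over it and look.

Request:
{"api": "send_rows", "payload": {
  "plan": [
    {"travel":[0,0,-25],"delta_rot":[0,0,0],"fingers":-1},
    {"travel":[0,0,0],"delta_rot":[0,0,0],"fingers":-1},
    {"travel":[-0.5,20,0],"delta_rot":[0,0,0],"fingers":-1},
    {"travel":[-0.5,19,0],"delta_rot":[0,0,0],"fingers":-1},
    {"travel":[0,0,0],"delta_rot":[0,0,0],"fingers":-1},
    {"travel":[0,0,0],"delta_rot":[0,0,0],"fingers":-1},
    {"travel":[0,0,0],"delta_rot":[0,0,0],"fingers":-1}
  ]
}}

```text
clock: 14.0
eef_pos: [512.9, 2.7, 94.8]
eef_rot: [-3.141, -0.0, 1.572]
wrist_force: [-0.3, 0.1, 0.0]
finger_gap: 67.1
```

```bash
python3 - <<'E'
from h import *
to(513.7,2.7,25,90)
E
```

```text
t 14.0 pos [512.9   2.7  94.8] rot [-179.97   -0.     90.04] gap 67.1 F [-0.3  0.1  0. ]
tool travel [-0.   0.8 69.8]
rotvec [-0.03 -0.    0.04]
```

Request:
{"api": "send_rows", "payload": {
  "plan": [
    {"travel":[0,0.8,15],"delta_rot":[0,0,0],"fingers":-1},
    {"travel":[0,0,0],"delta_rot":[0,0,0],"fingers":-1},
    {"travel":[0,0,0],"delta_rot":[0,0,0],"fingers":-1},
    {"travel":[0,0,20],"delta_rot":[0,0,0],"fingers":-1},
    {"travel":[0,0,20],"delta_rot":[0,0,0],"fingers":-1},
    {"travel":[0,0,10],"delta_rot":[0,0,0],"fingers":-1},
    {"travel":[0,0,5],"delta_rot":[0,0,0],"fingers":-1},
    {"travel":[0,0,0],"delta_rot":[0,0,0],"fingers":-1},
    {"travel":[0,0,0],"delta_rot":[0,0,0],"fingers":1},
    {"travel":[0,0,0],"delta_rot":[0,0,0],"fingers":1},
    {"travel":[0,0,0],"delta_rot":[0,0,0],"fingers":1},
    {"travel":[0,0,0],"delta_rot":[0,0,0],"fingers":1},
    {"travel":[0,0,0],"delta_rot":[0,0,0],"fingers":1}
  ],
  "grip_force": 25
}}

```text
clock: 15.62
eef_pos: [514.4, 2.7, 25.1]
eef_rot: [3.141, 0.0, 1.572]
wrist_force: [-0.0, -0.4, 1.6]
finger_gap: 59.9
```

Request:
{"api": "send_rows", "payload": {
  "plan": [
    {"travel":[0,0,-15],"delta_rot":[0,0,0],"fingers":1},
    {"travel":[0,0,-35],"delta_rot":[0,0,0],"fingers":1},
    {"travel":[0,0,-45],"delta_rot":[0,0,0],"fingers":1},
    {"travel":[0,0,-45],"delta_rot":[0,0,0],"fingers":1},
    {"travel":[0,0,-35],"delta_rot":[0,0,0],"fingers":1},
    {"travel":[0,0,0],"delta_rot":[0,0,-4],"fingers":1},
    {"travel":[0,0,0],"delta_rot":[0,0,-3.9],"fingers":1},
    {"travel":[0,0,0],"delta_rot":[0,0,0],"fingers":1}
  ]
}}

```text
clock: 16.62
eef_pos: [514.2, 2.7, 200.7]
eef_rot: [3.141, 0.0, 1.709]
wrist_force: [-0.1, -0.4, -1.0]
finger_gap: 59.9
```

```bash
python3 - <<'E'
from h import *
to(521.3,263.8,160,97.9)
E
```

```text
t 16.62 pos [514.2   2.7 200.7] rot [1.7996e+02 1.0000e-02 9.7920e+01] gap 59.9 F [-0.1 -0.4 -1. ]
tool travel [257.7  43.   40.7]
rotvec [0.04 0.01 0.02]
```

Request:
{"api": "send_rows", "payload": {
  "plan": [
    {"travel":[36.8,6.1,0],"delta_rot":[0,0,0],"fingers":1},
    {"travel":[36.8,6.1,0],"delta_rot":[0,0,0],"fingers":1},
    {"travel":[36.8,6.1,0],"delta_rot":[0,0,0],"fingers":1},
    {"travel":[36.8,6.1,0],"delta_rot":[0,0,0],"fingers":1},
    {"travel":[36.8,6.1,0],"delta_rot":[0,0,0],"fingers":1},
    {"travel":[36.8,6.1,0],"delta_rot":[0,0,0],"fingers":1},
    {"travel":[36.8,6.1,0],"delta_rot":[0,0,0],"fingers":1},
    {"travel":[0,0,0],"delta_rot":[0,0,0],"fingers":1},
    {"travel":[0,0,25],"delta_rot":[0,0,0],"fingers":1},
    {"travel":[0,0,10],"delta_rot":[0,0,0],"fingers":1},
    {"travel":[0,0,0],"delta_rot":[0,0,0],"fingers":1},
    {"travel":[0,0,0],"delta_rot":[0,0,0],"fingers":1}
  ]
}}

```text
clock: 18.12
eef_pos: [521.4, 263.5, 165.9]
eef_rot: [3.14, -0.0, 1.709]
wrist_force: [-0.7, -1.0, -1.5]
finger_gap: 59.7
```

```bash
python3 - <<'E'
from h import *
to(521.3,263.8,144.5,97.9)
c=camera("scene");u,v=map(int,pix(c,np.array([521,264,130])));save("over.png",c["color"][v-60:v+60,u-70:u+70],4)
W=cloud(c)
s=near(W,521,264,60,150,162);print('carton top?',rect(W,s),np.median(W[s],0))
E
```

```text
t 18.12 pos [521.4 263.5 165.9] rot [ 1.7994e+02 -1.0000e-02  9.7910e+01] gap 59.7 F [-0.7 -1.  -1.5]
tool travel [ 0.3 -0.1 21.4]
rotvec [ 0.06 -0.01  0.01]
carton top? (array([532.5, 249.2]), array([92.2, 67.4]), 39.7, 91) [549.64062152 235.2770811  156.74302479]
```

View pics/over.png

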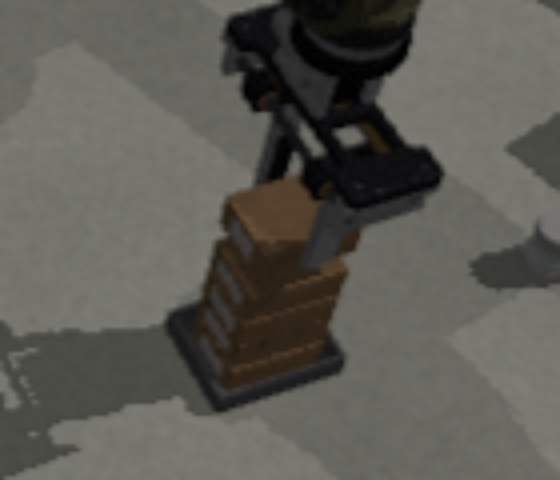

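The carton hangs squarely over the pile (≈285,230 above 270,320). I'll lower it gently.

Request:
{"api": "send_rows", "payload": {
  "plan": [
    {"travel":[0,0,8],"delta_rot":[0,0,0],"fingers":1},
    {"travel":[0,0,6],"delta_rot":[0,0,0],"fingers":1},
    {"travel":[0,0,3],"delta_rot":[0,0,0],"fingers":1},
    {"travel":[0,0,1],"delta_rot":[0,0,0],"fingers":1},
    {"travel":[0,0,1],"delta_rot":[0,0,0],"fingers":1},
    {"travel":[0,0,0],"delta_rot":[0,0,0],"fingers":1}
  ]
}}

```text
clock: 18.92
eef_pos: [521.1, 263.7, 146.0]
eef_rot: [3.142, -0.0, 1.709]
wrist_force: [0.6, 0.6, -2.3]
finger_gap: 59.5
```

Request:
{"api": "send_rows", "payload": {
  "plan": [
    {"travel":[0,0,1],"delta_rot":[0,0,0],"fingers":1},
    {"travel":[0,0,1],"delta_rot":[0,0,0],"fingers":1},
    {"travel":[0,0,0],"delta_rot":[0,0,0],"fingers":1}
  ]
}}

```text
clock: 19.3
eef_pos: [521.0, 263.7, 143.9]
eef_rot: [-3.141, 0.0, 1.709]
wrist_force: [-0.2, -0.8, -1.4]
finger_gap: 59.8
```

Request:
{"api": "send_rows", "payload": {
  "plan": [
    {"travel":[0,0,1],"delta_rot":[0,0,0],"fingers":1},
    {"travel":[0,0,0],"delta_rot":[0,0,0],"fingers":1}
  ]
}}

```text
clock: 19.55
eef_pos: [521.0, 263.7, 143.1]
eef_rot: [3.142, -0.0, 1.709]
wrist_force: [-0.1, -0.0, 1.3]
finger_gap: 59.6
```

Request:
{"api": "send_rows", "payload": {
  "plan": [
    {"travel":[0,0,1],"delta_rot":[0,0,0],"fingers":1},
    {"travel":[0,0,0],"delta_rot":[0,0,0],"fingers":1}
  ]
}}

```text
clock: 19.8
eef_pos: [521.0, 263.7, 142.2]
eef_rot: [3.141, -0.0, 1.709]
wrist_force: [-1.8, -0.1, 4.3]
finger_gap: 60.1
```

Request:
{"api": "send_rows", "payload": {
  "plan": [
    {"travel":[0,0,0],"delta_rot":[0,0,0],"fingers":1},
    {"travel":[0,0,0],"delta_rot":[0,0,0],"fingers":1},
    {"travel":[0,0,0],"delta_rot":[0,0,0],"fingers":-1},
    {"travel":[0,0,0],"delta_rot":[0,0,0],"fingers":-1},
    {"travel":[0,0,0],"delta_rot":[0,0,0],"fingers":-1},
    {"travel":[0,0,0],"delta_rot":[0,0,0],"fingers":-1},
    {"travel":[0,0,-10],"delta_rot":[0,0,0],"fingers":-1},
    {"travel":[0,0,-30],"delta_rot":[0,0,0],"fingers":-1},
    {"travel":[0,0,-40],"delta_rot":[0,0,0],"fingers":-1},
    {"travel":[-40,0,0],"delta_rot":[0,0,0],"fingers":-1},
    {"travel":[-45,0,0],"delta_rot":[0,0,0],"fingers":-1},
    {"travel":[-45,0,0],"delta_rot":[0,0,0],"fingers":-1},
    {"travel":[-45,0,0],"delta_rot":[0,0,0],"fingers":-1},
    {"travel":[-45,0,0],"delta_rot":[0,0,0],"fingers":-1},
    {"travel":[0,0,0],"delta_rot":[0,0,0],"fingers":-1},
    {"travel":[0,0,0],"delta_rot":[0,0,0],"fingers":-1}
  ]
}}

```text
clock: 21.8
eef_pos: [551.5, 46.2, 222.5]
eef_rot: [3.141, -0.0, 1.709]
wrist_force: [-1.3, -0.3, 0.3]
finger_gap: 94.0
```

```bash
python3 - <<'E'
from h import *
to(0,0,0)
ims=[]
for cn in("scene","top"):
    c=camera(cn);W=cloud(c);ims.append(c["color"])
    s=near(W,521,264,65,138,165);print(cn,'carton',rect(W,s),np.median(W[s],0),W[s][:,2].std())
    s=near(W,521,264,80,13,28);print("  traywalls",rect(W,s))
    for nm,a in(("thin",(496,-295,45,38,56)),("slide",(434,-283,32,38,56))):
        s=near(W,*a);print("  ",nm,rect(W,s))
save("end.png",np.vstack(ims),.78)
E
```

```text
t 21.8 pos [551.5  46.2 222.5] rot [179.97  -0.    97.93] gap 94.0 F [-1.3 -0.3  0.3]
tool travel [  30.3 -552.7  222.1]
scene carton (array([523. , 261.5]), array([64.6, 83. ]), 6.7, 523) [526.54974005 258.83839298 148.00605573] 2.8637146598879615
  traywalls (array([522.9, 263.2]), array([ 92.8, 115.8]), 6.7, 282)
   thin (array([ 495.1, -296.3]), array([70.1, 25. ]), 84.0, 152)
   slide (array([ 433.8, -286.2]), array([49.1, 32.2]), 81.8, 142)
top carton (array([520.6, 269.8]), array([60.2, 69.1]), 8.0, 853) [521.0891589  272.09853638 149.52223341] 1.4698342711212975
  traywalls (array([484.6, 257.9]), array([ 31.6, 113.4]), 17.7, 58)
   thin (array([ 496.5, -294. ]), array([70.5, 16. ]), 83.7, 208)
   slide (array([ 433.8, -283.5]), array([52.3, 27.7]), 82.2, 264)
```

View pics/end.png

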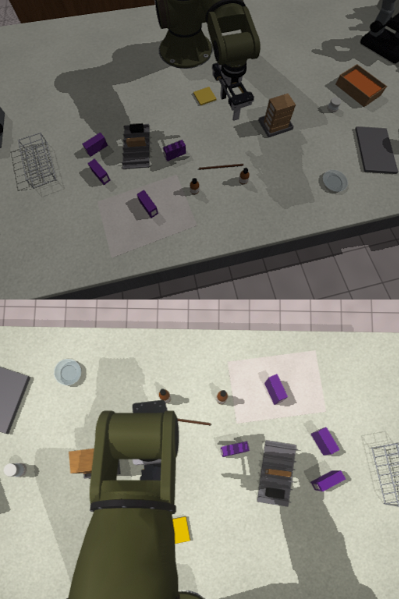

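The carton sits squarely on the pile (scene ≈280,105 in the picture), within about 2 mm of the middle and 1° of the pile's direction. The other boxes have not moved.

```bash
python3 -c "
from h import *
print(manip.sign_off())"
```

```text
the job is handed in; nothing more can be done
None
```

The carton is on the pile and the job is handed in. The last reading before that was at 21.8 s, and no verdict was reported.

I took the brown carton out of the front slot, stood it on the bench and tipped it flat with closed fingers. I then picked it up across its 60 mm width and lowered it onto the pile in 1 mm steps. I let go once the wrist force showed about 5 N of contact.

Last checks:
- **Carton on the pile:** in the scene view it lies flat, about 2 mm from the tray's middle and within 1° of its direction, with its top at about 148–149 mm.
- **Other two boxes:** the thin box and slide case read within about 2 mm of where they started.
- **Gripper:** it is open and clear of everything.

**Disagreements:** the two cameras differ by 2–3 mm in y throughout. In the last top view the arm hid part of the carton and tray, so its carton centre (y about 270) is not reliable. The carton's far edge there still agrees with the pile's to about 1 mm.

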